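# Load a tube-cutting jig

### The arm

A 6-joint arm with a two-finger parallel gripper is mounted at the origin on a cart in front of the work surface, level with it; the furniture and walls round the work are solid. World frame = base frame: x ahead of the robot, y to its left, z up, the work surface at z = 0. Lengths are in m, angles in rad, forces in N, time in s.
With the tool pointing down it reaches from about 0.35 to 0.975 m from the base axis. Payload 4.9 kg.
Tool frame: the origin (TCP) lies midway between the tips of the shut fingers; the grasp point (between the pads) lies behind it (manip.tcp_to_grasp is the z of the grasp point in the tool frame, in m); z points along the fingers, y is the direction in which the jaws open and shut (so a half turn about z gives the same grasp; the last joint's range is limited). The gripper opens to 85 mm and grips with 20 to 120 N. Pads are 22 mm wide; open, the fingers measure 114 mm over their backs; the gripper's body (76 mm by 85 mm) begins 54 mm behind the grasp point. The pads swing forward as they close: fully open they stand 13 mm farther back than shut.
Start: joints at [1.129, 0.053, 1.613, -0, 1.476, -0.119], TCP at [0.198, 0.593, 0.231] pointing down, gripper open.
Joint ranges: [-3.01, 3.01], [-1.01, 2.22], [0.06, 2.58], [-1.02, 4.17], [0.09, 2.62], [-3.14, 3.14]. Speed limits (rad/s): [2.57, 2.57, 3.14, 3.14, 3.14, 3.14].

### API

Orientations are given as a unit quaternion [w, x, y, z].
In Python, from plant import status, vision, order, regions_of, manip gives the robot as it stands. The module is installed in compiled form; this text tells all that it offers.
- The arm moves only by the shell command python3 -m crank 'ROWS'. ROWS is JSON, one flat list of numbers, 5 for each row, row after row: the shift along the tool's x, y, z in mm, then the turn about the tool's z in degrees, then the opening in per cent of the stroke, from 0 (shut) to 100 (fully open). In form: [tx, ty, tz, yaw, fingers, tx, ty, tz, yaw, fingers, ...]. A call has exactly 10 rows; each row is the pose to reach, as a shift and turn from the pose commanded when the call began, along the tool's axes at that moment; what a row does not reach only later rows make up. A row lasts 1/10 s, in which the tool goes at most 50 mm and 8.59 degrees, less where a joint would pass 70% of its speed; a pose out of reach is approached as far as the arm can. A call with a gripper value outside its range is refused whole. The fingers move at their own pace and stop on an object; the grip force is fixed at half the most. Time passes only in rows, so rows that repeat a pose let the fingers close, or fill a call up. It gives the time, the measured TCP pose, the force and the opening at its end, in the units of the state.
- status.state(): the state, without advancing time (a new reading comes with each control period).
- vision.grab_frame(name): name is "scene" or "top" or "wrist"; returns (picture, depth): 420x560x3 uint8, red, green, blue; 420x560 float32, m along the optical axis (not along the pixel's ray), 0 where there is no reading.
- vision.get_calibration(name): a dict with "camera_matrix" (3x3 intrinsics, pixels), "k1" (the pictures are not rectified: a ray, as slopes to the right and down, at radius r is drawn at 1 + k1 r^2 times it, then the intrinsics apply), "R" (3x3) and "t" (3): a world point X has camera coordinates R X + t. Camera axes: x right, y down, z forward; pixel columns grow to the right and rows downward; lengths in m; the calibration is good to about 2 mm. A picture is of the moment at which its call begins: read the wrist's pose just before it. get_calibration takes no time and is no camera call; for the wrist camera it gives the pose at the moment of the call.
- order.job_done(): hands the job in, once; it reports no verdict.
Trained networks look in the newest picture that a camera, given by its name, has taken for a name from the list of things; names that differ only in an ending like _2 or _b are one class to them, and where a whole thing is asked for, a point or a joint stands for the part that bears it (a point fixed in the world has none). Each returns a list of dicts, best first, with "confidence" (0 to 1); they miss things now and then, are a little off and sometimes report something else, mostly with a low value. They report only what shows in the picture. A call takes as long as a camera call.
- regions_of(camera, name): "region" (420x560 bool, what is visible of it) and "extent" ([centre column, centre row, width, height] in pixels, round what is visible of it).
The state is a dict: "time": time; "joint_pos": joint angles; "joint_vel": joint speeds; "joint_efforts": joint torques, N m; "tool_pos": TCP position; "tool_rot": TCP orientation; "contact_force": force on the tool from outside, world axes, zero at the start; "ft_torque": the same for the moment, N m; "gripper_width": opening from 0.0 (shut) to 1.0 (fully open).
Only numpy, scipy, OpenCV 4.12 (cv2) and the standard library are available. Lean on these libraries where they do the work, as an engineer would, in place of code of your own. Each camera call takes 0.05 s, during which the arm holds its last target. There are 200 camera calls.

### The job

Load the tube-cutting jig ready for the saw: feed the slimmer of the two long square brass tubes along the rail, through the keeper and the saw guide, until its end is felt to butt firmly against the length stop's screw, then lay the hold-down arm flat on it. The arm may have been left lying across the rail; if so, swing it fully back first. The stop screw is already set to the cut length, so meet it gently, never ramming it, and leave everything else on the bench as it is.

Things in the scene. Friction and masses are not known exactly. Their poses are not given: they have to be found in the camera images.
- slim_tube: The tube to load: straight square brass tube, 14 x 14 mm outside, 110 mm long, both ends alike, lying loose on the bench. Origin at its centre; x along its length. It weighs about 60 g.
- thick_tube: A thicker square brass tube, 21 x 21 mm, 110 mm long, that does not fit the jig. Origin at its centre; x along its length.
- jig: Tube-cutting jig fixed on the bench: aluminium base 222 x 80 x 10 mm (x -80 to 142, y -38 to 42 mm), steel rail along x, 12 mm wide, x -76 to 104 mm, flat top 30 mm above the bench. Origin on the bench under the keeper's mouth, on the rail's centre line; x = feed direction (tube enters from -x), y = hinge side, z up. Beside the rail at x < -10 mm nothing is in the fingers' way down to z = 12 mm.
- guide_mouth (a point): Mouth of the keeper, on the axis the tube follows (jig 0, 0, 37 mm). The keeper bridge spans jig x 0 to 12 mm, 40 mm wide, 56 mm high; its tunnel is 17 mm wide and 16.5 mm high over the rail (z 30 to 46.5), with flared side lips reaching 6.5 mm towards -x. A tube home at the stop sticks out here by 8 to 24 mm only, so the fingers cannot bring it home while holding it: they meet the bridge.
- saw_guide (a point): Mouth of the second bridge, the saw guide (jig 46, 0, 37 mm): jig x 46 to 70 mm, same width, height, tunnel and flared lips as the keeper, with a 2 mm saw slot across it at x = 58 mm. Between the bridges is an open gap where the hold-down lands on the tube.
- length_stop: Length stop: steel post, front face at jig x = 106 mm (origin there at bench height, axes as the jig's), 28 mm wide, 54 mm high. A long screw with a brass head passes through it; its flat round foot (13 mm across, cushioned, gives 1.5 mm) 37 mm above the bench, stands 4 to 20 mm in front of the post. This varies and is not reported: find it by touch. Knocks of over 40 N would spoil its setting.
- hold_down (a joint): Angle of the hold-down arm, rad: 0 = level, lying on a 14 mm tube (underside 44 mm above the bench), growing as it swings up and back towards jig +y to its end stop at 2.3; lower limit -0.06. Friction keeps it where it is left (about 1.5 N at the knob). Below about 2.0 it is in the way of the gripper at the keeper.
- hold_hinge (a point): Hinge axis of the hold-down, parallel to jig x: at jig (29, 33, 47) mm.
- hold_knob (a point): Centre of the black ball knob, 18 mm across, on the arm's end, 74 mm from the hinge axis. The arm is 12 mm wide (along jig x) and 6 mm thick. With the arm level the knob is at jig (29, -41, 47) mm. Pinched along jig x it can turn between the fingers.
- glass_flask: Bystander: clear glass flask 70 mm across, 110 mm high. Origin at the centre of its underside.
- ring_dish: Bystander: shallow dish with ring blanks, 61 mm across, 14 mm high. Origin at the centre of its underside.
- saw_frame: Bystander: jeweller's saw lying flat, 99 x 278 mm, 26 mm high at the handle. Origin at the centre of its underside.
- steel_block: Bystander: steel bench block 62 x 62 x 18 mm. Origin at the centre of its underside.
- brush: Bystander: wooden bristle brush 162 mm long along its y, 19 mm high. Origin at the centre of its underside.

How it is judged:
By the outcome, as a careful person would: the job done as asked, in the order asked, and still so for the second after the job is handed in, with the robot touching nothing.
It also fails if it takes over 72 s, if anything falls off the work surface, if the arm or the gripper's body presses on something with over 40 N, if the wrist force passes 120 N, or if a joint passes its speed limit or range.

## Working session

There is one attempt and no reset: what is moved stays moved. The work goes in short steps, Python scripts to look and compute and a shell command to move; the robot and the scene stay as the last step left them, time stands still between calls to the robot, and variables do not carry over. Pictures are saved under pics/ and viewed, on a budget of 10 in all, crops included, one or two more only if the job needs it, and the job is handed in when it is done.

```bash
mkdir -p pics; cat > h.py <<'E'
import numpy as np, cv2
from plant import status, vision, order, regions_of, manip
def unproj(cal,u,v,d):
    K=np.array(cal["camera_matrix"],float);k=cal["k1"]
    pts=cv2.undistortPoints(np.stack([u,v],-1).reshape(-1,1,2).astype(np.float64),K,np.array([k,0,0,0,0.]))[:,0]
    P=np.c_[pts*np.asarray(d).reshape(-1,1),np.asarray(d).reshape(-1)]
    return (P-np.array(cal["t"]))@np.array(cal["R"])
def cloud(cal,depth,mask):
    v,u=np.nonzero(mask&(depth>0)); return unproj(cal,u.astype(float),v.astype(float),depth[v,u])
def proj(cal,X):
    X=np.atleast_2d(X);R=np.array(cal["R"]);r,_=cv2.Rodrigues(R)
    return cv2.projectPoints(X,r,np.array(cal["t"],float),np.array(cal["camera_matrix"],float),np.array([cal["k1"],0,0,0,0.]))[0][:,0]
def save(n,p): cv2.imwrite(n,p[:,:,::-1])
E
python3 - <<'E'
from h import *
print(status.state(), manip.tcp_to_grasp)
for c in ["top","scene"]:
    p,d=vision.grab_frame(c);save(f"pics/{c}1.png",p);cal=vision.get_calibration(c)
    np.save(f"{c}_d.npy",d)
    for n in ["slim_tube","thick_tube","jig","length_stop","hold_down","hold_knob","glass_flask"]:
        for r in regions_of(c,n)[:2]:
            C=cloud(cal,d,r["region"])
            if len(C)<5: continue
            m=np.median(C,0);q=np.linalg.eigh(np.cov((C[:,:2]-m[:2]).T))[1][:,1]
            print(c,n,round(r["confidence"],2),np.round(r["extent"]),m.round(3),np.percentile(C,[2,98],axis=0).round(3).tolist(),np.degrees(np.arctan2(q[1],q[0])).round(1))
E
```

```text
{'time': 0.0, 'joint_pos': array([ 1.12897747e+00,  5.33728364e-02,  1.61429596e+00,  2.37242436e-05,
        1.47599354e+00, -1.18990074e-01]), 'joint_vel': array([-0.00037554, -0.0002337 ,  0.00144209, -0.00143881,  0.00062037,
       -0.00208205]), 'joint_efforts': array([-8.65181737e-04, -3.93684196e+01, -3.70174563e+01, -2.20606521e-04,
        6.90620931e-03, -1.85398108e-06]), 'tool_pos': array([0.19800136, 0.59215205, 0.23005194]), 'tool_rot': array([-2.97731987e-04,  1.60715408e-01,  9.87000246e-01, -9.91152893e-04]), 'contact_force': array([ 0.40678802, -0.6005992 , -0.13027959]), 'ft_torque': array([ 0.03584148,  0.07145035, -0.00529055]), 'gripper_width': 0.9990432156116152} -0.0187
top slim_tube 0.78 [197. 239.  52.  20.] [0.442 0.048 0.014] [[0.423, -0.002, -0.001], [0.461, 0.1, 0.018]] 106.0
top jig 0.55 [353. 198. 102.  45.] [ 0.542 -0.279  0.013] [[0.506, -0.39, 0.007], [0.59, -0.18, 0.075]] 83.7
top length_stop 0.8 [394. 197.  22.  25.] [ 0.537 -0.366  0.046] [[0.525, -0.399, 0.013], [0.567, -0.355, 0.056]] 69.0
top hold_down 0.45 [353. 193.   7.  30.] [ 0.542 -0.28
[... 900 characters left out ...]
9 [393. 242.  29.  30.] [ 0.531 -0.368  0.041] [[0.522, -0.401, 0.009], [0.568, -0.357, 0.055]] 45.7
scene hold_down 0.57 [350. 219.  26.  16.] [ 0.527 -0.283  0.073] [[0.504, -0.29, 0.052], [0.579, -0.273, 0.087]] 174.7
scene hold_knob 0.64 [352. 216.  22.  13.] [ 0.53  -0.283  0.072] [[0.504, -0.29, 0.052], [0.579, -0.273, 0.087]] 174.9
scene hold_knob 0.16 [276. 318.  91.  43.] [ 0.292 -0.269  0.007] [[0.279, -0.338, -0.001], [0.307, -0.185, 0.018]] 96.5
scene glass_flask 0.98 [232. 163.  24.  50.] [0.574 0.038 0.064] [[0.557, 0.017, 0.006], [0.609, 0.073, 0.103]] 98.4
scene glass_flask 0.39 [354. 241. 109.  65.] [ 0.531 -0.3    0.014] [[0.501, -0.393, 0.003], [0.586, -0.183, 0.074]] 84.9
```

```bash
python3 - <<'E'
import cv2,numpy as np
a=cv2.imread("pics/top1.png")[130:320,150:430];b=cv2.imread("pics/scene1.png")[130:350,150:430]
a=cv2.resize(a,None,fx=2,fy=1.55);b=cv2.resize(b,None,fx=2,fy=1.35)
cv2.imwrite("pics/both1.png",np.vstack([a,b]))
E
```

```text
(no output)
```

View pics/both1.png

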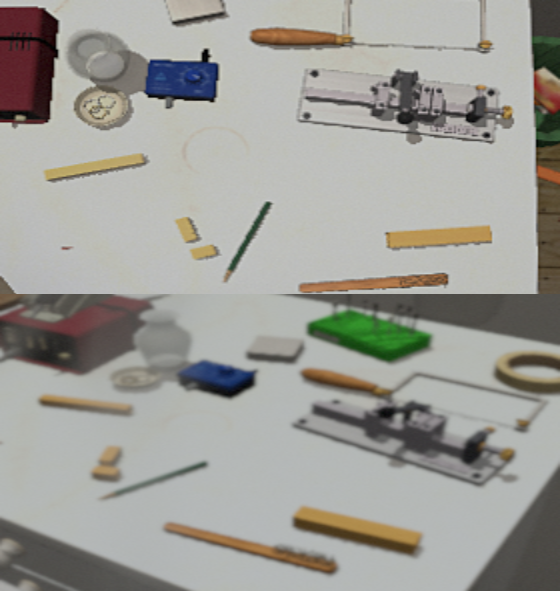

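The top view shows the slim tube at crop (95,168), which is full-frame about (197,239). The jig is at crop (405,105), with its feed end on the left and the knob on the near side at (405,117). The hold-down arm lies across the rail.

```bash
cat >> h.py <<'E'
from scipy.spatial.transform import Rotation as Ro
def toolR(q): return Ro.from_quat([q[1],q[2],q[3],q[0]]).as_matrix()
def delta(xyz,jaw_deg=None):
    """shift mm in tool axes to bring TCP to xyz, and yaw deg so tool y lies along world heading jaw_deg (mod 180)"""
    s=status.state();R=toolR(s["tool_rot"]);d=R.T@(np.array(xyz)-s["tool_pos"])*1000
    y=None
    if jaw_deg is not None:
        h=np.degrees(np.arctan2(R[1,1],R[0,1]));w=(jaw_deg-h+90)%180-90
        y=-w if R[2,2]<0 else w
    return d.round(1),y
E
python3 - <<'E'
from h import *
from scipy.optimize import minimize
for c in ["top","scene"]:
    d=np.load(c+"_d.npy");cal=vision.get_calibration(c)
    P=cloud(cal,d,np.ones(d.shape,bool))
    P=P[(P[:,0]>.47)&(P[:,0]<.62)&(P[:,1]>-.43)&(P[:,1]<-.15)]
    b=P[(P[:,2]>.006)&(P[:,2]<.014)]
    r=cv2.minAreaRect((b[:,:2]*1000).astype(np.float32));print(c,len(b),r, cv2.boxPoints(r).round().tolist())
    t=P[(P[:,2]>.025)&(P[:,2]<.034)]; 
    t=t[t[:,1]>-.24]
    l=cv2.fitLine((t[:,:2]*1000).astype(np.float32),cv2.DIST_HUBER,0,.01,.01).ravel();print("rail",len(t),l)
    h=P[P[:,2]>.060];print("high",len(h),h[h[:,0].argsort()][::max(1,len(h)//14)].round(3).tolist())
    s=P[P[:,2]<.004];print("bench z",np.median(s[:,2]))
calw=vision.get_calibration("wrist");s=status.state();R=toolR(s["tool_rot"])
C=-np.array(calw["R"]).T@np.array(calw["t"]);print("cam in tool",R.T@(C-s["tool_pos"]),"\n",(np.array(calw["R"])@R).round(2),np.array(calw["camera_matrix"]).round(0).tolist(),"\ntoolR",R.round(3))
E
```

```text
top 2027 ((556.2251586914062, -285.1128234863281), (220.1094970703125, 95.46279907226562), 84.36831665039062) [[498.0, -390.0], [593.0, -399.0], [615.0, -180.0], [520.0, -171.0]]
rail 164 [ 1.09116845e-01  9.94028926e-01  5.53803711e+02 -2.09100220e+02]
high 167 [[0.505, -0.278, 0.084], [0.508, -0.283, 0.082], [0.51, -0.28, 0.088], [0.513, -0.274, 0.086], [0.515, -0.276, 0.085], [0.519, -0.28, 0.087], [0.525, -0.279, 0.079], [0.529, -0.282, 0.074], [0.532, -0.275, 0.075], [0.536, -0.284, 0.072], [0.54, -0.278, 0.07], [0.545, -0.283, 0.068], [0.55, -0.277, 0.066], [0.555, -0.277, 0.064], [0.56, -0.318, 0.06], [0.567, -0.282, 0.06]]
bench z 0.0007511054558810806
scene 1582 ((546.3818969726562, -283.3817138671875), (222.4324188232422, 82.47966766357422), 84.14474487304688) [[494.0, -390.0], [576.0, -398.0], [599.0, -177.0], [517.0, -169.0]]
rail 148 [ 1.3184075e-01  9.9127090e-01  5.5024023e+02 -2.0865515e+02]
high 112 [[0.502, -0.277, 0.08], [0.504, -0.276, 0.082], [0.505, -0.278, 0.08], [0.506, -0.273, 0.082], [0.507, -0.287, 0.08], [0.508, -0.276, 0.084], [0.51, -0.271, 0.083], [0.511, -0.286, 0.074], [0.512, -0.284, 0.085], [0.523, -0.284, 0.073], [0.531, -0.285, 0.068], [0.539, -0.275, 0.069], [0.544, -0.28, 0.067], [0.552, -0.287, 0.063]]
bench z -0.0006583430419478116
cam in tool [ 0.07079905 -0.00123554 -0.14217399] 
 [[-0.    1.   -0.  ]
 [-0.96 -0.   -0.28]
 [-0.28  0.    0.96]] [[352.0, 0.0, 286.0], [0.0, 352.0, 208.0], [0.0, 0.0, 1.0]] 
toolR [[-0.948  0.317  0.   ]
 [ 0.317  0.948  0.   ]
 [-0.     0.    -1.   ]]
```

```bash
python3 -m crank '[-30,-35,0,-2,80,-60,-75,0,-4,80,-90,-114,0,-6,80,-121,-153,0,-8,60,-152,-192,0,-10,60,-183,-231,0,-12,60,-214,-270,0,-12.7,60,-245,-310,0,-12.7,60,-276,-350,0,-12.7,60,-306,-389,0,-12.7,60]'; python3 -c "
from h import *
print(delta((.51,-.278,.17),84.2))"
```

```text
time: 1.8
tool_pos: [0.3652, 0.1253, 0.2317]
tool_rot: [0.001, 0.05, 0.999, 0.0]
contact_force: [0.8, -0.1, 0.5]
gripper_width: 0.601
(array([-184.5, -386.7,   61.9]), np.float64(0.03028449915609599))
```

```bash
python3 -m crank '[-20,-42,7,0,60,-40,-84,14,0,60,-60,-126,21,0,60,-80,-168,28,0,60,-100,-210,35,0,60,-120,-252,42,0,60,-140,-294,48,0,60,-160,-336,55,0,60,-176,-370,60,0,60,-184.5,-386.7,62,0,60]'; python3 - <<'E'
from h import *
cal=vision.get_calibration("wrist");p,d=vision.grab_frame("wrist");save("pics/w1.png",p)
s=status.state();print(s["tool_pos"],s["contact_force"])
P=cloud(cal,d,np.ones(d.shape,bool))
P=P[(P[:,0]>.47)&(P[:,0]<.65)&(P[:,1]>-.43)&(P[:,1]<-.15)]
b=P[(P[:,2]>.006)&(P[:,2]<.014)];r=cv2.minAreaRect((b[:,:2]*1000).astype(np.float32));print(len(b),r)
t=P[(P[:,2]>.027)&(P[:,2]<.034)&(P[:,1]>-.24)];print("rail",len(t),np.median(t[:,2]),cv2.fitLine((t[:,:2]*1000).astype(np.float32),cv2.DIST_HUBER,0,.01,.01).ravel())
for n in ["hold_knob","length_stop","hold_down","jig"]:
    for r in regions_of("wrist",n)[:2]:
        C=cloud(cal,d,r["region"]);print(n,r["confidence"],r["extent"],np.percentile(C,[2,50,98],axis=0).round(3).tolist())
E
```

```text
time: 2.8
tool_pos: [0.5096, -0.2791, 0.1686]
tool_rot: [-0.0, 0.052, 0.999, -0.0]
contact_force: [0.6, 0.2, -0.4]
gripper_width: 0.602
[ 0.51001997 -0.28042029  0.16854211] [-1.84557714 -1.08111029  0.59075509]
10648 ((567.6961059570312, -270.58392333984375), (251.6578369140625, 113.72978973388672), 84.31400299072266)
rail 1020 0.029549459085164438 [ 1.05666734e-01  9.94401574e-01  5.53965515e+02 -2.08824142e+02]
hold_knob 0.72 [289.2, 248.1, 30.0, 81.9] [[0.506, -0.29, 0.011], [0.535, -0.281, 0.071], [0.583, -0.271, 0.087]]
length_stop 0.88 [174.0, 246.2, 56.8, 58.9] [[0.525, -0.4, 0.009], [0.535, -0.365, 0.043], [0.561, -0.354, 0.054]]
length_stop 0.24 [276.8, 240.1, 270.2, 102.6] [[0.506, -0.392, 0.007], [0.537, -0.283, 0.012], [0.588, -0.179, 0.082]]
hold_down 0.81 [289.9, 245.6, 26.9, 88.8] [[0.506, -0.289, 0.052], [0.535, -0.281, 0.071], [0.582, -0.272, 0.087]]
jig 0.72 [277.9, 239.6, 269.8, 108.4] [[0.506, -0.391, 0.008], [0.537, -0.283, 0.012], [0.587, -0.18, 0.082]]
```

View pics/w1.png

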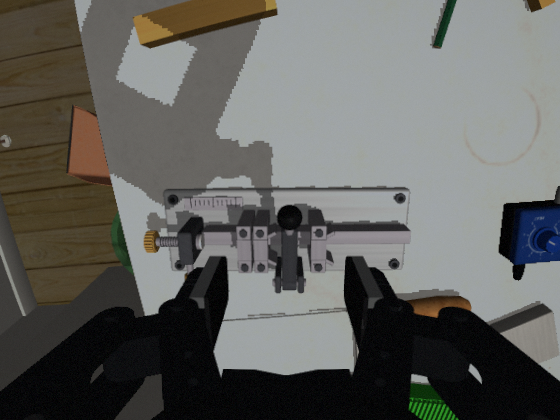

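The wrist view shows the knob at (290,217), the keeper at (318,247), the saw guide at (253,245), the stop at (180,240) and the rail entry end at (411,235). The arm is partly raised across the rail.

```bash
python3 - <<'E'
from h import *
from scipy.optimize import least_squares
cal=vision.get_calibration("wrist");p,d=vision.grab_frame("wrist")
P=cloud(cal,d,np.ones(d.shape,bool))
P=P[(P[:,0]>.47)&(P[:,0]<.65)&(P[:,1]>-.43)&(P[:,1]<-.15)]
a=np.radians(-95.9);x=np.array([np.cos(a),np.sin(a)]);y=np.array([-x[1],x[0]]);o=np.array([.5475,-.2524])
J=np.c_[(P[:,:2]-o)@x,(P[:,:2]-o)@y,P[:,2]]*1000
q=lambda A,i,n="":print(n,len(A),np.percentile(A[:,i],[1,5,50,95,99]).round(1))
z=J[:,2];r=(z>27)&(z<34)&(J[:,0]<-8)&(abs(J[:,1])<14);q(J[r],1,"rail y");q(J[r],0,"rail x");
print("rail slope",np.degrees(np.polyfit(J[r,0],J[r,1],1)[0]))
k=(z>52)&(z<60)&(J[:,0]>-6)&(J[:,0]<18)&(abs(J[:,1])<24);q(J[k],0,"keeper x -> 0..12");q(J[k],1,"keeper y +-20");q(J[k],2,"keeper z 56")
k=(z>52)&(z<60)&(J[:,0]>40)&(J[:,0]<76)&(abs(J[:,1])<24);q(J[k],0,"saw x 46..70");q(J[k],1,"saw y")
b=(z>8)&(z<12.5)&(J[:,1]<-15);q(J[b],0,"base x -80..142");q(J[b],1,"base y from -38")
b=(z>8)&(z<12.5)&(J[:,0]<-20)&(J[:,0]>-70)&(J[:,1]<50);q(J[b],1,"base y -38..42")
m=regions_of("wrist","hold_knob")[0]["region"];C=cloud(cal,d,m);JC=np.c_[(C[:,:2]-o)@x,(C[:,:2]-o)@y,C[:,2]]*1000
S=JC[(JC[:,1]<-25)&(JC[:,2]>65)];f=least_squares(lambda c:np.linalg.norm(S-c,axis=1)-9,[29,-35,77],loss="soft_l1");print("knob jig",f.x,len(S))
E
```

```text
rail y 1046 [-3.9 -3.6  1.8  7.3  7.9]
rail x 1046 [-74.6 -71.8 -41.6 -11.7  -9.1]
rail slope 0.018432177287539993
keeper x -> 0..12 783 [-5.1 -1.9  6.  11.9 12.3]
keeper y +-20 783 [-16.8 -15.7   1.3  19.8  22. ]
keeper z 56 783 [52.4 53.5 55.6 58.2 58.9]
saw x 46..70 1395 [41.5 46.5 56.9 69.2 70.2]
saw y 1395 [-16.7 -15.7   1.5  19.7  21.9]
base x -80..142 4753 [-76.3 -65.5  26.9 127.9 138.6]
base y from -38 4753 [-34.3 -33.5 -25.2 -16.2 -15.2]
base y -38..42 2887 [-34.1 -32.2  -9.6  36.8  42.2]
knob jig [ 29.67933037 -30.65735895  77.8603514 ] 462
```

```bash
cat >> h.py <<'E'
JA=-95.9;JO=np.array([.5495,-.2526])
def j2w(x,y,z):
    a=np.radians(JA);X=np.array([np.cos(a),np.sin(a)]);Y=np.array([-X[1],X[0]])
    return np.r_[JO+(x*X+y*Y)/1000,z/1000]
def w2j(p):
    a=np.radians(JA);X=np.array([np.cos(a),np.sin(a)]);Y=np.array([-X[1],X[0]]);d=np.array(p[:2])-JO
    return np.r_[d@X,d@Y,p[2]]*[1000,1000,1000]
E
python3 -c "
from h import *
print(delta(j2w(29.5,-33.7,57),84.1), w2j(status.state()['tool_pos']))"
```

```text
(array([ -3.9,  -2.9, 112.6]), np.float64(0.16930353884033877)) [ 26.60911941 -37.63176866 169.56524661]
```

```bash
python3 -m crank '[-4,-3,25,0,45,-4,-3,50,0,45,-4,-3,75,0,45,-4,-3,95,0,45,-4,-3,107,0,45,-4,-3,113,0,45,-4,-3,113,0,20,-4,-3,113,0,0,-4,-3,113,0,0,-4,-3,113,0,0]'; python3 -c "
from h import *
print(w2j(status.state()['tool_pos']),status.state()['contact_force'])"
```

```text
time: 4.15
tool_pos: [0.5133, -0.2774, 0.0567]
tool_rot: [-0.0, 0.05, 0.999, 0.002]
contact_force: [0.2, 6.9, -1.1]
gripper_width: 0.173
[ 28.35331402 -33.51145672  56.70621162] [ 0.18070777  6.91907108 -1.05109532]
```

```bash
python3 -m crank '[0,1,0,0,0,-3,1,-6,0,0,-6,1,-11,0,0,-11,1,-17.5,0,0,-16,1,-22.6,0,0,-21.5,1,-27.5,0,0,-27.4,1,-31.8,0,0,-34,1,-35.5,0,0,-40.6,1,-38.5,0,0,-47.5,1,-40.8,0,0]'; python3 - <<'E'
from h import *
s=status.state();print(w2j(s['tool_pos']),s['contact_force'],s["gripper_width"])
cal=vision.get_calibration("wrist");p,d=vision.grab_frame("wrist");save("pics/w2.png",p[100:400,100:460])
for n in ["hold_down"]:
    for r in regions_of("wrist",n)[:1]:
        C=cloud(cal,d,r["region"]);print(n,r["confidence"],r["extent"],[w2j(c).round(1) for c in np.percentile(C,[2,50,98],axis=0)])
E
```

```text
time: 5.15
tool_pos: [0.5584, -0.2819, 0.0944]
tool_rot: [-0.003, 0.051, 0.999, 0.002]
contact_force: [-2.2, 4.9, -7.6]
gripper_width: 0.092
[28.27319986 11.85405343 94.36577844] [-2.16104028  4.85641394 -7.64296387] 0.09203395822396931
hold_down 0.71 [285.7, 251.9, 47.4, 58.2] [array([ 38.4, -12.4,  51.7]), array([ 29.8,  -6.9, 115.6]), array([ 17.3,  35.1, 118.8])]
```

View pics/w2.png

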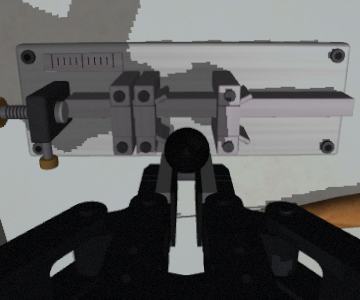

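The knob slipped: it is now at crop (187,148), on the -y side of the pads, with the arm at about 1 rad. I'll open, go round behind it and push it back with the shut fingers.

```bash
python3 -m crank '[0,0,0,0,45,0,0,0,0,50,0,0,-15,0,50,0,0,-35,0,50,15,0,-45,0,40,40,0,-45,0,0,58,0,-45,0,0,58,0,-35,0,0,58,0,-15,0,0,58,0,0,0,0]'; python3 - <<'E'
from h import *
s=status.state();print(w2j(s['tool_pos']),s['contact_force'],s["gripper_width"])
cal=vision.get_calibration("wrist");p,d=vision.grab_frame("wrist");save("pics/w3.png",p[100:400,100:460])
for n in ["hold_down"]:
    for r in regions_of("wrist",n)[:1]:
        C=cloud(cal,d,r["region"]);print(n,r["confidence"],r["extent"],[w2j(c).round(1) for c in np.percentile(C,[2,50,98],axis=0)])
E
```

```text
time: 6.25
tool_pos: [0.5038, -0.2784, 0.0978]
tool_rot: [0.001, 0.051, 0.999, -0.001]
contact_force: [-1.4, 0.6, -1.1]
gripper_width: -0.001
[ 30.37372108 -42.81641446  97.75807296] [-1.37703931  0.57172074 -1.08037337] -0.0006242349826384204
hold_down 0.51 [286.4, 359.5, 16.0, 27.8] [array([ 34.7, -11.6, 111. ]), array([ 31.7,  -8.8, 116.5]), array([ 28.8,  -4.8, 119.4])]
```

View pics/w3.png

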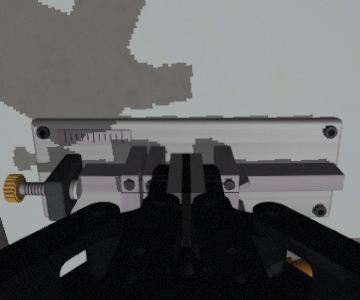

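The shut fingers at crop (187,175) stand in front of the knob, which they hide. Now I push.

```bash
python3 -m crank '[-10,0,0,0,0,-20,0,0,0,0,-30,0,0,0,0,-40,0,0,0,0,-50,0,0,0,0,-60,0,0,0,0,-70,0,0,0,0,-80,0,0,0,0,-87,0,0,0,0,-93,0,0,0,0]'; python3 -m crank '[-1,0,0,0,0,-2,0,0,0,0,-3,0,0,0,0,-4,0,0,0,0,-5,0,0,0,0,-6,0,0,0,0,-7,0,0,0,0,-8,0,0,0,0,-9,0,0,0,0,-10,0,0,0,0]'; python3 - <<'E'
from h import *
s=status.state();print(w2j(s['tool_pos']),s['contact_force'],s["gripper_width"])
E
```

```text
time: 7.35
tool_pos: [0.5956, -0.2868, 0.0965]
tool_rot: [-0.001, 0.051, 0.999, 0.0]
contact_force: [-2.0, 0.3, -0.7]
gripper_width: -0.0
time: 8.35
tool_pos: [0.605, -0.2879, 0.0968]
tool_rot: [-0.0, 0.051, 0.999, 0.0]
contact_force: [-1.3, 0.5, -1.7]
gripper_width: -0.0
[29.43143576 58.8418164  96.78477119] [-1.33632816  0.47121753 -1.72113422] -0.00010109406716526951
```

```bash
python3 -m crank '[-0.5,0,0,0,0,-1,0,0,0,0,-1.5,0,0,0,0,-2,0,0,0,0,-2.5,0,0,0,0,-3,0,0,0,0,-3.5,0,0,0,0,-4,0,0,0,0,-4,0,0,0,0,-4,0,0,0,0]'; python3 - <<'E'
from h import *
s=status.state();print(w2j(s['tool_pos']),s['contact_force'],s["gripper_width"])
p,d=vision.grab_frame("scene")
cal=vision.get_calibration("scene")
for r in regions_of("scene","hold_down")[:2]:
    C=cloud(cal,d,r["region"]);print(r["confidence"],r["extent"],[w2j(c).round(1) for c in np.percentile(C,[2,50,98],axis=0)])
E
```

```text
time: 9.35
tool_pos: [0.6092, -0.2883, 0.0971]
tool_rot: [-0.0, 0.051, 0.999, 0.0]
contact_force: [-3.6, -0.2, -3.3]
gripper_width: -0.002
[29.40210456 63.05467627 97.06688525] [-3.58314077 -0.22997734 -3.33793376] -0.0023633147942157167
```

```bash
python3 -m crank '[-0.5,0,0,0,0,-1,0,0,0,0,-1.5,0,0,0,0,-2,0,0,0,0,-2.5,0,0,0,0,-3,0,0,0,0,-3,0,0,0,0,-3,0,0,0,0,-3,0,0,0,0,-3,0,0,0,0]';  python3 -m crank '[0,0,0,0,0,10,0,-5,0,0,25,0,-20,0,0,45,0,-40,0,0,65,0,-60,0,10,85,0,-80,0,30,100,0,-80,0,60,110,0,-80,0,60,110,0,-80,0,60,110,0,-80,0,60]'; python3 - <<'E'
from h import *
s=status.state();print(w2j(s['tool_pos']),s['contact_force'],s["gripper_width"])
cal=vision.get_calibration("wrist");p,d=vision.grab_frame("wrist");save("pics/w4.png",p)
for n in ["hold_down","hold_knob"]:
    for r in regions_of("wrist",n)[:1]:
        C=cloud(cal,d,r["region"]);print(n,r["confidence"],r["extent"],[w2j(c).round(1) for c in np.percentile(C,[2,50,98],axis=0)])
E
```

```text
time: 10.45
tool_pos: [0.6097, -0.2884, 0.0968]
tool_rot: [-0.003, 0.051, 0.999, 0.001]
contact_force: [-12.5, 1.1, 1.2]
gripper_width: -0.003
time: 11.45
tool_pos: [0.5032, -0.2776, 0.1772]
tool_rot: [0.001, 0.051, 0.999, -0.0]
contact_force: [-0.7, -0.1, -0.1]
gripper_width: 0.596
[ 29.61369666 -43.46364015 177.23033668] [-0.66195731 -0.10860294 -0.08282416] 0.5959467584030381
hold_down 0.71 [288.9, 325.2, 20.9, 103.4] [array([41.1, 29.1, -0.1]), array([29.1, 57.7, 75.6]), array([ 14.8, 121.9, 106.8])]
hold_knob 0.57 [287.9, 325.4, 24.1, 96.9] [array([39.5, 29.1, 47.8]), array([28.9, 57.7, 77.4]), array([ 20.1,  76.6, 106.5])]
```

View pics/w4.png

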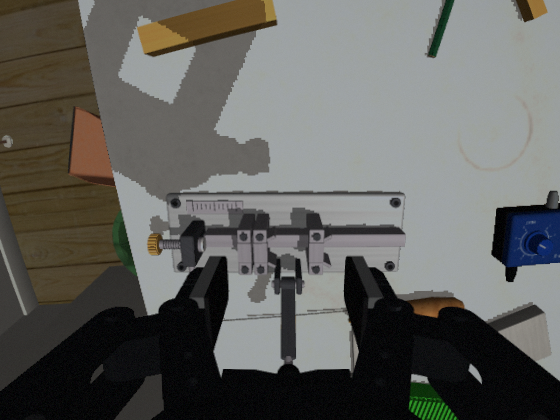

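The arm is now fully back, with its knob at (289,370). The stop was felt at about 12 N, and the rail and keeper at (318,245) are clear. Next is the tube.

```bash
python3 -c "
from h import *
print(delta((.432,.080,.15),16), status.state()['joint_pos'])"
```

```text
(array([106.9, 348.5,  26.8]), np.float64(68.22389071996459)) [-6.33537195e-01 -2.65681944e-02  1.78542541e+00  2.70220826e-04
  1.38296274e+00 -2.10357190e+00]
```

```bash
python3 -m crank '[12,38,3,7,60,24,76,6,14,60,36,114,9,21,60,47,152,12,28,60,58,190,15,35,60,70,228,18,42,60,82,266,21,49,60,92,300,24,56,60,101,330,27,62,60,107,348.5,27,68.2,60]'; python3 - <<'E'
from h import *
cal=vision.get_calibration("wrist");p,d=vision.grab_frame("wrist");save("pics/w5.png",p)
s=status.state();print(s['tool_pos'],s['contact_force'])
for n in ["slim_tube","thick_tube"]:
    for r in regions_of("wrist",n)[:2]:
        C=cloud(cal,d,r["region"]);T=C[C[:,2]>.009]
        if len(T)<50: continue
        rr=cv2.minAreaRect((T[:,:2]*1000).astype(np.float32));
        l=cv2.fitLine((T[:,:2]*1000).astype(np.float32),cv2.DIST_HUBER,0,.01,.01).ravel()
        print(n,r["confidence"],r["extent"],rr,np.degrees(np.arctan2(l[1],l[0])),np.percentile(T,[2,50,98],axis=0).round(4).tolist())
E
```

```text
time: 12.6
tool_pos: [0.4309, 0.0821, 0.1495]
tool_rot: [-0.001, 0.603, 0.798, -0.0]
contact_force: [-0.5, -1.0, 0.3]
gripper_width: 0.595
[0.43052295 0.08361707 0.14957157] [-0.06097324  1.35994773  0.38057647]
slim_tube 0.61 [290.3, 227.8, 17.6, 121.0] ((442.8165588378906, 50.55769729614258), (13.948756217956543, 110.02474212646484), 15.625804901123047) -74.11014 [[0.4245, 0.0007, 0.0122], [0.4411, 0.056, 0.0136], [0.4598, 0.102, 0.015]]
```

View pics/w5.png

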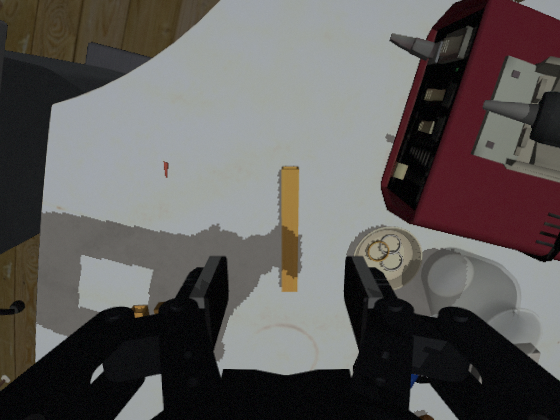

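The slim tube is at (290,228), and its 13.9 mm measured width confirms it. The dish at (383,255) leaves about 50 mm beside it.

```bash
python3 -c "
from h import *
print(delta((.4338,.0824,.004),15.8))"
```

```text
(array([  0.9,   2.7, 146. ]), np.float64(0.44704765402161684))
```

```bash
python3 -m crank '[0,2.5,35,0.3,45,0,2.5,70,0.3,45,0,2.5,105,0.3,45,0,2.5,125,0.3,45,0,2.5,138,0.3,45,0,2.5,145,0.3,45,0,2.5,145,0.3,0,0,2.5,145,0.3,0,0,2.5,145,0.3,0,0,2.5,145,0.3,0]'; python3 -m crank '[0,0,0,0,0,0,0,0,0,0,0,0,-5,0,0,0,0,-20,0,0,0,0,-40,0,0,0,0,-60,0,0,0,0,-75,0,0,0,0,-85,0,0,0,0,-90,0,0,0,0,-90,0,0]'; python3 - <<'E'
from h import *
cal=vision.get_calibration("wrist");p,d=vision.grab_frame("wrist");save("pics/w6.png",p)
s=status.state();print(s['tool_pos'],s['contact_force'],s["ft_torque"])
for r in regions_of("wrist","slim_tube")[:2]:
        C=cloud(cal,d,r["region"])
        rr=cv2.minAreaRect((C[:,:2]*1000).astype(np.float32));
        print(r["confidence"],r["extent"],rr,np.percentile(C,[2,50,98],axis=0).round(4).tolist())
E
```

```text
time: 13.75
tool_pos: [0.4349, 0.0807, 0.0062]
tool_rot: [0.001, 0.604, 0.797, 0.001]
contact_force: [0.4, -0.3, 2.2]
gripper_width: 0.141
time: 14.75
tool_pos: [0.434, 0.0807, 0.0954]
tool_rot: [0.0, 0.604, 0.797, 0.0]
contact_force: [-0.4, -0.1, -1.7]
gripper_width: 0.14
[0.43358281 0.08064403 0.09470735] [ 0.02997282 -0.61332385 -1.4201639 ] [0.00647021 0.01615057 0.00100217]
0.89 [288.0, 292.6, 36.3, 159.8] ((449.2638854980469, 24.192672729492188), (25.468320846557617, 165.87574768066406), 16.16654396057129) [[0.4229, 0.0327, 0.0896], [0.4358, 0.074, 0.1026], [0.4511, 0.1041, 0.104]]
```

```bash
python3 -c "
from h import *
print(j2w(-102,0,60),delta(j2w(-102,0,60),-5.9))"
```

```text
[ 0.55998484 -0.15114031  0.06      ] (array([-257.4,   59.3,   34.1]), np.float64(21.60333025082312))
```

```bash
python3 -m crank '[-30,7,0,2.5,0,-60,14,0,5,0,-90,21,0,7.5,0,-120,28,0,10,0,-150,35,0,12.5,0,-180,42,0,15,0,-210,49,0,17.5,0,-238,55,10,20,0,-253,59,25,21.6,0,-257.4,59.3,34,21.6,0]'; python3 - <<'E'
from h import *
cal=vision.get_calibration("wrist");p,d=vision.grab_frame("wrist");save("pics/w7.png",p)
s=status.state();print(w2j(s['tool_pos']),s['contact_force'],s["gripper_width"],delta(j2w(-102,0,60),-5.9))
P=cloud(cal,d,np.ones(d.shape,bool));J=np.array([w2j(q) for q in P[(abs(P[:,0]-.55)<.08)]])
z=J[:,2];q=lambda A,i,n:print(n,len(A),np.percentile(A[:,i],[1,5,50,95,99]).round(1) if len(A)>9 else "")
m=(z>26)&(z<34)&(abs(J[:,1])<12)&(J[:,0]<-8)&(J[:,0]>-76);q(J[m],1,"rail y");q(J[m],2,"rail z")
m=(z>52)&(z<60)&(abs(J[:,1])<28)&(J[:,0]<18)&(J[:,0]>-3);q(J[m],1,"keeper y");q(J[m],0,"keeper x");q(J[m],2,"kz")
m=(z>52)&(z<60)&(abs(J[:,1])<28)&(J[:,0]<76)&(J[:,0]>40);q(J[m],1,"saw y");q(J[m],0,"saw x")
for r in regions_of("wrist","slim_tube")[:1]:
    C=np.array([w2j(c) for c in cloud(cal,d,r["region"])]);print(r["confidence"],r["extent"])
    T=C[(C[:,2]>55)&(C[:,2]<80)&(C[:,0]<30)]; 
    for a in range(-130,0,10):
        k=T[(T[:,0]>=a)&(T[:,0]<a+10)]
        if len(k)>10: print(a,len(k),np.percentile(k[:,1],[3,50,97]).round(1),np.median(k[:,2]).round(1))
E
```

```text
time: 15.85
tool_pos: [0.5601, -0.1521, 0.0589]
tool_rot: [-0.001, 0.743, 0.669, -0.001]
contact_force: [0.5, -0.2, -0.4]
gripper_width: 0.138
[-101.65869923   -1.11751868   57.3088214 ] [-1.24444255 -0.49170396 -1.54049521] 0.13850802178891633 (array([ 0.3,  1.1, -2.7]), np.float64(-0.03527414735917489))
rail y 0 
rail z 0 
keeper y 0 
keeper x 0 
kz 0 
saw y 0 
saw x 0 
0.96 [287.1, 293.7, 33.3, 158.0]
-130 499 [-5.9  0.9  7.4] 66.2
-120 717 [-5.4  0.9  7.1] 66.2
-110 596 [-5.   0.6  6.3] 66.1
-100 570 [-5.2  0.8  6.4] 66.1
-90 551 [-5.3  0.4  6.5] 66.1
-80 566 [-6.   0.3  7.1] 66.1
-70 524 [-6.1  0.3  6.7] 66.0
-60 473 [-5.4  0.7  6.8] 66.0
```

View pics/w7.png

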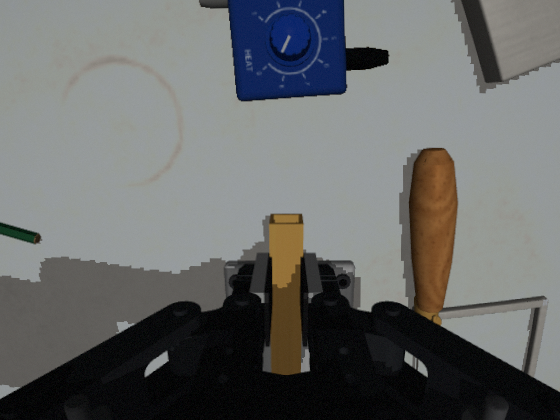

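The tube is straight between the pads, with its rear end at (286,215), and is aligned over the rail. I'll check its lateral position against the keeper with the fixed cameras.

```bash
python3 - <<'E'
from h import *
q=lambda A,n:print(n,len(A),(np.percentile(A[:,1],[3,50,97]).round(1),np.percentile(A[:,2],50).round(1),np.percentile(A[:,0],[2,98]).round(1)) if len(A)>9 else "")
for c in ["top","scene"]:
    cal=vision.get_calibration(c);p,d=vision.grab_frame(c)
    P=cloud(cal,d,np.ones(d.shape,bool));P=P[(abs(P[:,0]-.55)<.1)&(abs(P[:,1]+.25)<.2)];J=np.array([w2j(a) for a in P]);x,y,z=J.T
    print(c)
    for a in (-8,-20,-30,-40,-50,-60):q(J[(x>a-10)&(x<a)&(z>26)&(z<34)&(abs(y)<14)],f"rail{a}")
    q(J[(x>72)&(x<84)&(z>26)&(z<34)&(abs(y)<14)],"rail72")
    q(J[(x>14)&(x<44)&(z>26)&(z<34)&(abs(y)<14)],"railgap")
    q(J[(x>0)&(x<12)&(z>52)&(z<60)&(abs(y)<28)],"keeper")
    q(J[(x>46)&(x<70)&(z>52)&(z<60)&(abs(y)<28)],"saw")
    for r in regions_of(c,"slim_tube")[:1]:
        C=np.array([w2j(t) for t in cloud(cal,d,r["region"])]);print(r["confidence"])
        for a in range(-130,0,10):q(C[(C[:,0]>a)&(C[:,0]<a+10)&(C[:,2]>62)&(C[:,2]<70)],f"tube{a}")
E
```

```text
top
rail-8 17 (array([-4.8, -1.2,  5.9]), np.float64(30.5), array([-17.2,  -8.8]))
rail-20 9 
rail-30 7 
rail-40 10 (array([-5.6, -4.2, -2.4]), np.float64(29.3), array([-49.1, -40.6]))
rail-50 4 
rail-60 0 
rail72 22 (array([-5.1,  0.8,  7.3]), np.float64(31.1), array([76.2, 83.6]))
railgap 77 (array([-4.9,  0.5,  6.9]), np.float64(30.6), array([15.7, 43.2]))
keeper 97 (array([-18.8,   1.1,  20.1]), np.float64(56.5), array([ 0.3, 11.4]))
saw 191 (array([-18.3,   0. ,  20.3]), np.float64(56.7), array([46.3, 69.2]))
0.53
tube-130 0 
tube-120 0 
tube-110 0 
tube-100 0 
tube-90 0 
tube-80 0 
tube-70 0 
tube-60 11 (array([-7.5, -1.6,  4.4]), np.float64(66.0), array([-53.5, -50.1]))
tube-50 32 (array([-7.9, -1.8,  6. ]), np.float64(66.2), array([-49.5, -40.6]))
tube-40 34 (array([-8.1, -1.8,  4.8]), np.float64(66.1), array([-39.7, -30.3]))
tube-30 32 (array([-8.1, -0.7,  6.4]), np.float64(66.1), array([-29.4, -20.5]))
tube-20 7 
tube-10 0 
scene
rail-8 10 (array([-7.8, -4.6, -2.5]), np.float64(29.3), array([-17.3, -12.7]))
rail-20 23 (array([-6.6, -1.5,  4.3]), np.float64(29.6), array([-29
[... 588 characters left out ...]
20.8,  -2.6,  16.5]), np.float64(56.0), array([46.2, 69.7]))
0.87
tube-130 6 
tube-120 0 
tube-110 0 
tube-100 7 
tube-90 27 (array([-9.2, -3.3,  5.4]), np.float64(67.6), array([-89.4, -80.7]))
tube-80 27 (array([-9.5, -4.9,  5.4]), np.float64(67.6), array([-79.7, -71.4]))
tube-70 26 (array([-10.1,  -5.7,   2.1]), np.float64(67.6), array([-69.6, -60.3]))
tube-60 23 (array([-9.9, -7.4,  1.6]), np.float64(67.4), array([-59.5, -50.7]))
tube-50 26 (array([-9.9, -6.4,  3. ]), np.float64(67.6), array([-49.7, -40.3]))
tube-40 28 (array([-10.1,  -5.7,   3. ]), np.float64(67.2), array([-39.8, -30.6]))
tube-30 31 (array([-9.1, -4.5,  3.8]), np.float64(67.7), array([-29.5, -20.4]))
tube-20 7 
tube-10 0
```

```bash
python3 -m crank '[0,1.5,5,0,0,0,1.5,10,0,0,0,1.5,15,0,0,0,1.5,18,0,0,0,1.5,20,0,0,0,1.5,21,0,0,0,1.5,21.5,0,0,0,1.5,22,0,0,0,1.5,22.5,0,0,0,1.5,22.5,0,0]'; python3 - <<'E'
from h import *
for i in range(3):
    s=status.state();print(w2j(s['tool_pos']),s['contact_force'],s['ft_torque'])
E
```

```text
time: 17.15
tool_pos: [0.5622, -0.1513, 0.0387]
tool_rot: [0.0, 0.743, 0.67, 0.0]
contact_force: [0.5, 0.1, -0.2]
gripper_width: 0.14
[-102.09933555    2.22615796   38.66891113] [ 0.49861294  0.14752529 -0.18818358] [-0.03005982  0.00889159  0.04399112]
[-102.09933555    2.22615796   38.66891113] [ 0.49861294  0.14752529 -0.18818358] [-0.03005982  0.00889159  0.04399112]
[-102.09933555    2.22615796   38.66891113] [ 0.49861294  0.14752529 -0.18818358] [-0.03005982  0.00889159  0.04399112]
```

```bash
python3 -m crank '[0,0,0.3,0,0,0,0,0.6,0,0,0,0,0.9,0,0,0,0,1.2,0,0,0,0,1.5,0,0,0,0,1.5,0,0,0,0,1.5,0,0,0,0,1.5,0,0,0,0,1.5,0,0,0,0,1.5,0,0]'
```

```text
time: 18.15
tool_pos: [0.5622, -0.1512, 0.0371]
tool_rot: [0.0, 0.743, 0.67, 0.0]
contact_force: [-0.6, -0.0, -0.6]
gripper_width: 0.136
```

```bash
python3 -m crank '[0,0,0.3,0,0,0,0,0.6,0,0,0,0,0.9,0,0,0,0,1.2,0,0,0,0,1.5,0,0,0,0,1.5,0,0,0,0,1.5,0,0,0,0,1.5,0,0,0,0,1.5,0,0,0,0,1.5,0,0]'
```

```text
time: 19.15
tool_pos: [0.5623, -0.1512, 0.0359]
tool_rot: [-0.0, 0.743, 0.67, 0.0]
contact_force: [-1.7, 2.3, 4.5]
gripper_width: 0.14
```

Rail contact is felt at 4.5 N, at the expected height. I'll lift a touch and feed.

```bash
python3 -m crank '[0,0,-0.8,0,0,-3,0,-0.8,0,0,-6,0,-0.8,0,0,-9,0,-0.8,0,0,-12,0,-0.8,0,0,-15,0,-0.8,0,0,-18,0,-0.8,0,0,-21,0,-0.8,0,0,-23,0,-0.8,0,0,-25,0,-0.8,0,0]'; python3 -c "
from h import *
s=status.state();print(w2j(s['tool_pos']),s['contact_force'],s['ft_torque'],s['joint_pos'])"
```

```text
time: 20.15
tool_pos: [0.5594, -0.1764, 0.0362]
tool_rot: [-0.0, 0.743, 0.67, -0.0]
contact_force: [0.7, 0.3, -0.0]
gripper_width: 0.144
[-76.86412768   2.0384735   36.24662062] [ 0.66217537  0.26823691 -0.03084705] [0.01221032 0.02218464 0.04626105] [-4.32146147e-01  1.61744851e-01  1.84265241e+00 -1.57766598e-04
  1.13740746e+00 -3.29120150e-01]
```

```bash
python3 -m crank '[-3,0,0,0,0,-6,0,0,0,0,-9,0,0,0,0,-12,0,0,0,0,-15,0,0,0,0,-18,0,0,0,0,-21,0,0,0,0,-24,0,0,0,0,-26,0,0,0,0,-28,0,0,0,0]'; python3 -c "
from h import *
s=status.state();print(w2j(s['tool_pos']),s['contact_force'],s['ft_torque'])"
```

```text
time: 21.15
tool_pos: [0.5566, -0.2041, 0.0363]
tool_rot: [-0.0, 0.743, 0.67, -0.0]
contact_force: [-0.4, 1.2, -0.1]
gripper_width: 0.14
[-48.98869168   2.02894157  36.32628023] [-0.42384736  1.16296008 -0.13437449] [ 0.12648927  0.12548095 -0.05811927]
```

```bash
python3 -m crank '[-3,0,0,0,0,-5,0,0,0,0,-7,0,0,0,0,-9,0,0,0,0,-11,0,0,0,0,-13,0,0,0,0,-15,0,0,0,0,-17,0,0,0,0,-19,0,0,0,0,-20,0,0,0,0]'; python3 -c "
from h import *
s=status.state();print(w2j(s['tool_pos']),s['contact_force'],s['ft_torque'])"
```

```text
time: 22.15
tool_pos: [0.5545, -0.224, 0.0363]
tool_rot: [-0.0, 0.743, 0.67, -0.0]
contact_force: [-2.4, 1.8, -0.0]
gripper_width: 0.136
[-28.97083703   2.00884511  36.30286478] [-2.41840091  1.75605967 -0.04606701] [ 0.32482535  0.30814254 -0.04496183]
```

```bash
python3 -m crank '[0,0,0,0,30,0,0,0,0,35,0,0,0,0,35,8,-1,0,0,35,20,-1,0,0,35,33,-1,0,0,35,45,-1,0,0,35,48,-1,0,0,10,48,-1,1.5,0,0,48,-1,1.5,0,0]'; python3 -m crank '[0,0,0,0,0,-2,0,0,0,0,-4,0,0,0,0,-6,0,0,0,0,-8,0,0,0,0,-10,0,0,0,0,-12,0,0,0,0,-14,0,0,0,0,-16,0,0,0,0,-18,0,0,0,0]'; python3 - <<'E'
from h import *
s=status.state();print(w2j(s['tool_pos']),s['contact_force'],s['ft_torque'],s["gripper_width"])
p,d=vision.grab_frame("wrist");save("pics/w8.png",p)
E
```

```text
time: 23.15
tool_pos: [0.5585, -0.176, 0.0347]
tool_rot: [-0.0, 0.742, 0.67, -0.0]
contact_force: [1.0, 0.4, -0.1]
gripper_width: 0.003
time: 24.15
tool_pos: [0.5567, -0.194, 0.0349]
tool_rot: [-0.0, 0.743, 0.67, 0.0]
contact_force: [-0.3, 0.5, -0.2]
gripper_width: -0.0
[-59.02059094   1.16071674  34.89403099] [-0.30806794  0.499902   -0.20081256] [ 0.06557075 -0.00826466 -0.00551699] -0.00025199708340607014
```

View pics/w8.png

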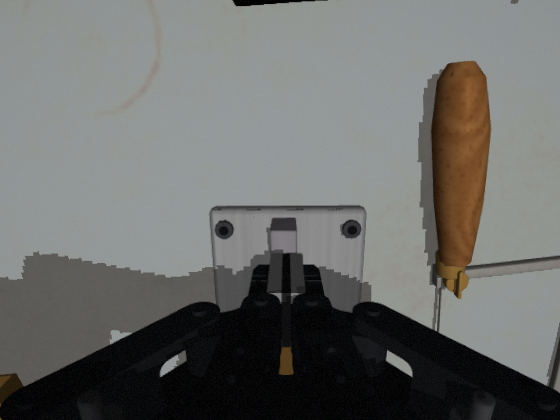

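The shut fingers are behind the tube, whose brass shows ahead of them at (286,360). I push to just short of the nearest possible stop, then creep.

```bash
python3 -m crank '[-3,0,0,0,0,-6,0,0,0,0,-9,0,0,0,0,-12,0,0,0,0,-15,0,0,0,0,-17,0,0,0,0,-19,0,0,0,0,-20,0,0,0,0,-20.5,0,0,0,0,-21,0,0,0,0]'; python3 -m crank '[-0.3,0,0,0,0,-0.6,0,0,0,0,-0.9,0,0,0,0,-1.2,0,0,0,0,-1.5,0,0,0,0,-1.8,0,0,0,0,-2.1,0,0,0,0,-2.4,0,0,0,0,-2.7,0,0,0,0,-3,0,0,0,0]'; python3 -m crank '[-0.3,0,0,0,0,-0.6,0,0,0,0,-0.9,0,0,0,0,-1.2,0,0,0,0,-1.5,0,0,0,0,-1.8,0,0,0,0,-2.1,0,0,0,0,-2.4,0,0,0,0,-2.7,0,0,0,0,-3,0,0,0,0]'
```

```text
time: 25.2
tool_pos: [0.5546, -0.2147, 0.0349]
tool_rot: [-0.0, 0.743, 0.67, 0.0]
contact_force: [-0.7, 0.6, 1.1]
gripper_width: 0.0
time: 26.2
tool_pos: [0.5543, -0.2178, 0.0349]
tool_rot: [-0.0, 0.743, 0.67, -0.0]
contact_force: [0.8, 1.1, -0.5]
gripper_width: -0.005
time: 27.2
tool_pos: [0.554, -0.2208, 0.0349]
tool_rot: [-0.0, 0.743, 0.67, 0.0]
contact_force: [-0.2, 1.5, -0.6]
gripper_width: 0.007
```

```bash
python3 -m crank '[-0.3,0,0,0,0,-0.6,0,0,0,0,-0.9,0,0,0,0,-1.2,0,0,0,0,-1.5,0,0,0,0,-1.8,0,0,0,0,-2.1,0,0,0,0,-2.4,0,0,0,0,-2.7,0,0,0,0,-3,0,0,0,0]'
```

```text
time: 28.2
tool_pos: [0.5536, -0.2238, 0.0349]
tool_rot: [-0.0, 0.743, 0.67, -0.0]
contact_force: [0.5, -0.3, -0.5]
gripper_width: -0.002
```

```bash
python3 -m crank '[-0.3,0,0,0,0,-0.6,0,0,0,0,-0.9,0,0,0,0,-1.2,0,0,0,0,-1.5,0,0,0,0,-1.8,0,0,0,0,-2.1,0,0,0,0,-2.4,0,0,0,0,-2.7,0,0,0,0,-3,0,0,0,0]'
```

```text
time: 29.2
tool_pos: [0.5533, -0.2267, 0.0349]
tool_rot: [-0.0, 0.743, 0.67, -0.0]
contact_force: [-0.4, 0.3, 0.1]
gripper_width: 0.001
```

```bash
python3 -m crank '[-0.3,0,0,0,0,-0.6,0,0,0,0,-0.9,0,0,0,0,-1.2,0,0,0,0,-1.5,0,0,0,0,-1.8,0,0,0,0,-2.1,0,0,0,0,-2.4,0,0,0,0,-2.7,0,0,0,0,-3,0,0,0,0]'; python3 - <<'E'
from h import *
s=status.state();print(w2j(s['tool_pos']))
for c in ["scene","top"]:
    cal=vision.get_calibration(c);p,d=vision.grab_frame(c)
    for r in regions_of(c,"slim_tube")[:3]:
        C=np.array([w2j(t) for t in cloud(cal,d,r["region"])]);print(c,r["confidence"],r["extent"],np.percentile(C,[2,98],axis=0).round(1).tolist())
    save(f"pics/{c}9.png",cv2.resize(p[180:270,280:440],None,fx=4,fy=4,interpolation=cv2.INTER_CUBIC))
cv2.imwrite("pics/both9.png",np.vstack([cv2.imread("pics/scene9.png")[:300],cv2.imread("pics/top9.png")[:300]]))
E
```

```text
time: 30.2
tool_pos: [0.553, -0.2297, 0.0349]
tool_rot: [-0.0, 0.743, 0.67, 0.0]
contact_force: [-0.9, 1.9, 0.6]
gripper_width: 0.002
[-23.16664586   1.1572616   34.90526321]
scene 0.58 [361.1, 229.6, 45.1, 26.1] [[11.2, -9.3, 28.5], [98.6, 10.0, 45.8]]
top 0.58 [376.4, 201.1, 12.7, 10.3] [[73.7, -5.6, 32.4], [99.2, 8.0, 47.8]]
```

View pics/both9.png

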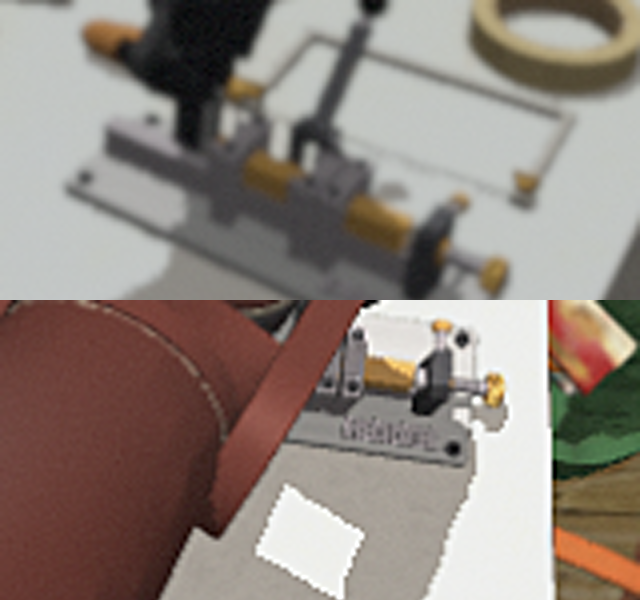

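The brass now shows through both bridges and reaches close to the stop (tip at scene crop (410,225)). I keep creeping.

```bash
python3 -m crank '[-0.2,0,0,0,0,-0.4,0,0,0,0,-0.6,0,0,0,0,-0.8,0,0,0,0,-1,0,0,0,0,-1.2,0,0,0,0,-1.4,0,0,0,0,-1.6,0,0,0,0,-1.8,0,0,0,0,-2,0,0,0,0]'
```

```text
time: 31.4
tool_pos: [0.5528, -0.2317, 0.0349]
tool_rot: [-0.0, 0.743, 0.67, -0.0]
contact_force: [-0.3, 2.3, 0.0]
gripper_width: 0.002
```

```bash
python3 -m crank '[-0.2,0,0,0,0,-0.4,0,0,0,0,-0.6,0,0,0,0,-0.8,0,0,0,0,-1,0,0,0,0,-1.2,0,0,0,0,-1.2,0,0,0,0,-1.2,0,0,0,0,-1.2,0,0,0,0,-1.2,0,0,0,0]'
```

```text
time: 32.4
tool_pos: [0.5527, -0.2329, 0.0349]
tool_rot: [-0.0, 0.743, 0.67, -0.0]
contact_force: [-1.3, 2.3, 0.8]
gripper_width: 0.002
```

```bash
python3 -m crank '[-0.2,0,0,0,0,-0.4,0,0,0,0,-0.6,0,0,0,0,-0.8,0,0,0,0,-1,0,0,0,0,-1.2,0,0,0,0,-1.2,0,0,0,0,-1.2,0,0,0,0,-1.2,0,0,0,0,-1.2,0,0,0,0]';python3 - <<'E'
from h import *
for i in range(3):
    p,d=vision.grab_frame("scene");s=status.state();print(w2j(s['tool_pos']).round(1),s['contact_force'].round(1))
save("pics/s10.png",cv2.resize(p[200:270,320:430],None,fx=7,fy=7,interpolation=cv2.INTER_CUBIC))
E
```

```text
time: 33.4
tool_pos: [0.5526, -0.234, 0.0349]
tool_rot: [-0.0, 0.743, 0.67, 0.0]
contact_force: [-0.9, 4.2, 2.1]
gripper_width: -0.002
[-18.9   1.1  34.9] [-1.4  3.9  1.6]
[-18.9   1.1  34.9] [-1.9  3.2  1.3]
[-18.9   1.1  34.9] [-2.3  5.1  1.9]
```

View pics/s10.png

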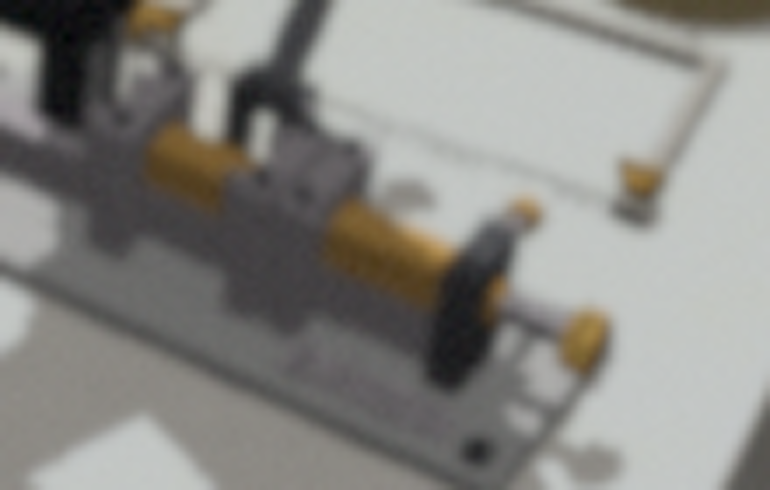

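```bash
python3 -m crank '[-0.1,0,0,0,0,-0.2,0,0,0,0,-0.3,0,0,0,0,-0.4,0,0,0,0,-0.5,0,0,0,0,-0.6,0,0,0,0,-0.6,0,0,0,0,-0.6,0,0,0,0,-0.6,0,0,0,0,-0.6,0,0,0,0]';python3 - <<'E'
from h import *
F=[]
for i in range(3):
    p,d=vision.grab_frame("scene");s=status.state();F.append(s['contact_force'])
print(w2j(s['tool_pos']).round(1),np.mean(F,0).round(1),s['ft_torque'].round(2))
E
```

```text
time: 34.55
tool_pos: [0.5526, -0.234, 0.0349]
tool_rot: [-0.001, 0.743, 0.67, 0.0]
contact_force: [-1.5, 6.6, 2.7]
gripper_width: -0.001
[-18.8   1.1  34.9] [-1.6  6.2  2.5] [ 1.01  0.24 -0.04]
```

```bash
python3 -m crank '[3,0,0,0,0,10,0,-10,0,0,10,0,-45,0,0,0,0,-80,-6,0,-10,-10,-105,-14,0,-30,-20,-105,-22,0,-50,-30,-105,-30,0,-70,-40,-105,-38,0,-85,-46,-105,-46,0,-89,-46,-105,-54,0]'; python3 -m crank '[0,0,0,-8,0,0,0,0,-16,0,0,0,0,-24,0,0,0,0,-32,0,0,0,0,-36,0,0,0,0,-36,0,0,0,0,-36,0,0,0,0,-36,0,0,0,0,-36,0,0,0,0,-36,0]'; python3 - <<'E'
from h import *
cal=vision.get_calibration("wrist");p,d=vision.grab_frame("wrist");s=status.state();print(w2j(s['tool_pos']).round(1),s['contact_force'].round(1))
np.savez("w11.npz",d=d,R=cal["R"],t=cal["t"],K=cal["camera_matrix"],k=cal["k1"])
save("pics/w11f.png",p);e=proj(cal,j2w(40,0,40))[0];print(e)
u,v=int(e[0]),int(e[1]);save("pics/w11.png",cv2.resize(p[max(0,v-60):v+60,max(0,u-100):u+100],None,fx=4,fy=4,interpolation=cv2.INTER_CUBIC))
for n in ["slim_tube","length_stop"]:
  for r in regions_of("wrist",n)[:1]:
    C=np.array([w2j(t) for t in cloud(cal,d,r["region"])]);print(n,r["confidence"],r["extent"],np.percentile(C,[1,50,99],axis=0).round(1).tolist())
E
```

```text
time: 35.7
tool_pos: [0.4973, -0.3206, 0.1413]
tool_rot: [0.001, 0.356, 0.935, -0.001]
contact_force: [-0.2, 0.6, -0.0]
gripper_width: 0.006
time: 36.7
tool_pos: [0.4976, -0.3185, 0.1399]
tool_rot: [0.0, 0.052, 0.999, -0.0]
contact_force: [-0.3, 0.2, -0.2]
gripper_width: -0.001
[ 70.9 -44.8 139.9] [-0.4  0.2 -0.2]
[328.33816401 264.69171129]
slim_tube 0.93 [317.9, 264.1, 148.0, 22.7] [[-5.9, -6.0, 30.4], [32.6, -1.8, 43.3], [103.3, 8.7, 48.2]]
length_stop 0.8 [216.1, 272.8, 59.1, 76.8] [[105.0, -13.3, 11.0], [114.0, -1.2, 44.7], [148.8, 30.9, 54.6]]
```

View pics/w11.png

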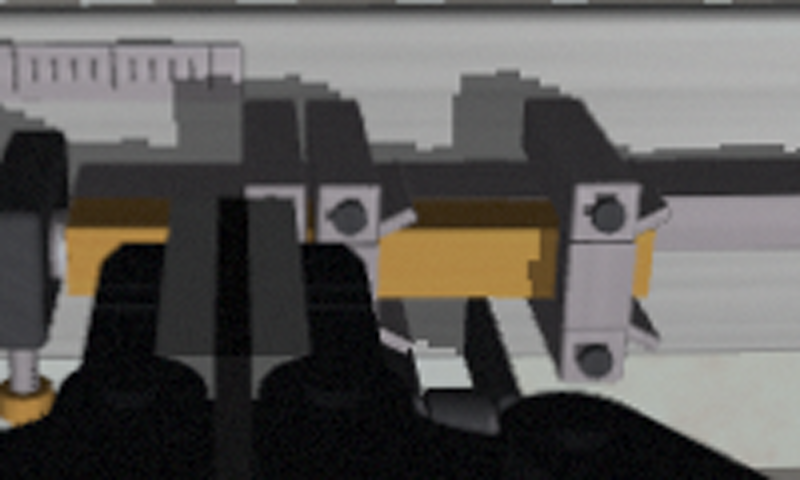

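The tube passes through both bridges. Its tip, at crop (67,250), lies against the pale screw foot at (57,250). I'll check with one more, slightly firmer push, since 6 N is on the light side.

```bash
python3 -m crank '[-5,12,0,8,0,-10,24,0,16,0,-15,36,0,24,0,-20,48,0,32,0,-25,60,0,40,0,-30,72,0,48,0,-36,84,0,56,0,-42,94,0,64,0,-46,102,0,72,0,-46,106,0,80,0]'; python3 -m crank '[0,0,15,5,0,0,0,35,10,0,0,0,60,10,0,0,0,85,10,0,0,0,98,10,0,0,0,104,10,0,0,0,104,10,0,0,0,104,10,0,0,0,104,10,0,0,0,104,10,0]'; python3 -c "
from h import *
print(w2j(status.state()['tool_pos']),delta(j2w(-21,1.1,34.9),-5.9))"
```

```text
time: 37.85
tool_pos: [0.5547, -0.2172, 0.1399]
tool_rot: [0.0, 0.683, 0.73, 0.0]
contact_force: [0.5, -0.5, -0.5]
gripper_width: -0.001
time: 38.85
tool_pos: [0.5551, -0.2182, 0.0372]
tool_rot: [0.001, 0.743, 0.67, 0.0]
contact_force: [0.1, 0.2, -0.3]
gripper_width: 0.0
[-34.77779887   1.99226485  37.18804368] (array([-13.8,  -0.9,   2.3]), np.float64(0.005161344244797306))
```

```bash
python3 -m crank '[-3,-0.5,1,0,0,-6,-1,1.5,0,0,-9,-1,1.5,0,0,-11,-1,1.5,0,0,-12,-1,1.5,0,0,-13,-1,1.5,0,0,-13.5,-1,1.5,0,0,-14,-1,1.5,0,0,-14.5,-1,1.5,0,0,-14.8,-1,1.5,0,0]'; python3 -m crank '[-0.2,0,0,0,0,-0.4,0,0,0,0,-0.6,0,0,0,0,-0.8,0,0,0,0,-1,0,0,0,0,-1.2,0,0,0,0,-1.4,0,0,0,0,-1.6,0,0,0,0,-1.6,0,0,0,0,-1.6,0,0,0,0]'
```

```text
time: 39.85
tool_pos: [0.5518, -0.2324, 0.0344]
tool_rot: [0.0, 0.743, 0.67, -0.0]
contact_force: [-0.1, 0.3, 0.1]
gripper_width: 0.002
time: 40.85
tool_pos: [0.5516, -0.2338, 0.0344]
tool_rot: [-0.0, 0.743, 0.67, 0.0]
contact_force: [0.6, 1.4, 0.4]
gripper_width: -0.004
```

```bash
python3 -m crank '[-0.1,0,0,0,0,-0.2,0,0,0,0,-0.3,0,0,0,0,-0.4,0,0,0,0,-0.5,0,0,0,0,-0.6,0,0,0,0,-0.7,0,0,0,0,-0.8,0,0,0,0,-0.8,0,0,0,0,-0.8,0,0,0,0]'
```

```text
time: 41.85
tool_pos: [0.5516, -0.2339, 0.0344]
tool_rot: [-0.001, 0.743, 0.67, 0.001]
contact_force: [0.6, 5.8, 1.7]
gripper_width: -0.002
```

```bash
python3 -m crank '[-0.1,0,0,0,0,-0.2,0,0,0,0,-0.3,0,0,0,0,-0.4,0,0,0,0,-0.5,0,0,0,0,-0.6,0,0,0,0,-0.7,0,0,0,0,-0.8,0,0,0,0,-0.8,0,0,0,0,-0.8,0,0,0,0]'
```

```text
time: 42.85
tool_pos: [0.5516, -0.234, 0.0344]
tool_rot: [-0.001, 0.743, 0.67, 0.001]
contact_force: [1.2, 7.9, 3.0]
gripper_width: 0.001
```

```bash
python3 - <<'E'
from h import *
w=np.load("w11.npz");cal=dict(R=w["R"],t=w["t"],camera_matrix=w["K"],k1=float(w["k"]))
def c(x,y,z):
    e=proj(cal,j2w(x,y,z))[0];return ((e-[328-100,264-60])*4+1.5).round(0)
for n,a in dict(keep0_near=(0,-20,56),keep12_near=(12,-20,56),keep0_far=(0,20,56),saw46=(46,-20,56),saw70=(70,-20,56),rear8n=(-8,-7,44),rear6n=(-6,-7,44),rear10n=(-10,-7,44),tip102n=(102,-7,44),tip100n=(100,-7,44),tip102f=(102,7,44),tip102nb=(102,-7,30),post106=(106,-14,54),post106f=(106,14,54),post106_45=(106,-14,44),railend=(104,-6,30)).items(): print(n,c(*a))
E
python3 -c "
import cv2
p=cv2.imread('pics/w11f.png')
a=cv2.resize(p[235:300,225:265],None,fx=9,fy=9,interpolation=cv2.INTER_NEAREST);b=cv2.resize(p[235:300,365:405],None,fx=9,fy=9,interpolation=cv2.INTER_NEAREST)
import numpy as np;cv2.imwrite('pics/tips.png',np.hstack([a,b]))"
```

```text
keep0_near [645. 178.]
keep12_near [577. 179.]
keep0_far [625. 379.]
saw46 [383. 180.]
saw70 [245. 180.]
rear8n [663. 217.]
rear6n [653. 218.]
rear10n [674. 217.]
tip102n [ 71. 220.]
tip100n [ 82. 220.]
tip102f [ 74. 288.]
tip102nb [ 79. 190.]
post106 [ 41. 207.]
post106f [ 48. 348.]
post106_45 [ 48. 185.]
railend [ 69. 194.]
```

View pics/tips.png

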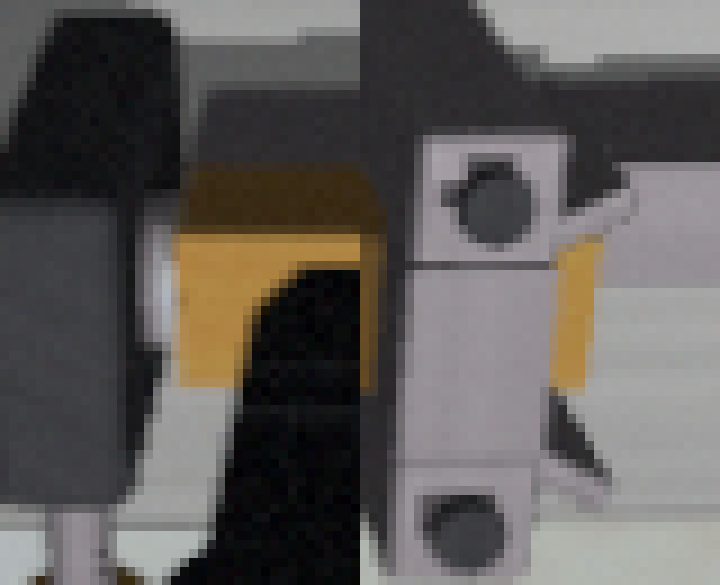

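The tip view shows the white foot directly against the brass end, at crop (160,300). The rear sits at about jig x = -7.5, which agrees with the stop. One last modest push for firmness.

```bash
python3 -m crank '[-0.2,0,0,0,0,-0.4,0,0,0,0,-0.6,0,0,0,0,-0.8,0,0,0,0,-1,0,0,0,0,-1.2,0,0,0,0,-1.4,0,0,0,0,-1.4,0,0,0,0,-1.4,0,0,0,0,-1.4,0,0,0,0]'
```

```text
time: 43.85
tool_pos: [0.5516, -0.234, 0.0344]
tool_rot: [-0.002, 0.743, 0.67, 0.002]
contact_force: [2.2, 12.6, 4.6]
gripper_width: 0.0
```

Firm butt felt: 12.6 N with no travel. Next I go behind the raised arm.

```bash
python3 -m crank '[3,0,0,0,0,10,0,-15,0,0,10,0,-60,0,0,10,10,-105,0,0,-2,35,-116,0,0,-16,60,-116,0,0,-30,85,-116,0,0,-42,105,-116,0,0,-48,115,-116,0,0,-48,117,-110,0,0]'; python3 -c "
from h import *
print(w2j(status.state()['tool_pos']),delta(j2w(29,118,90)))"
```

```text
time: 44.85
tool_pos: [0.6642, -0.2987, 0.1466]
tool_rot: [0.002, 0.743, 0.669, 0.0]
contact_force: [0.5, 0.5, 0.2]
gripper_width: 0.002
[ 34.05114827 118.85010012 146.63407671] (array([ 5.2, -1.1, 56.6]), None)
```

```bash
python3 -m crank '[5,-1,20,0,0,5,-1,40,0,0,5,-1,56,0,0,5,-8,56,0,0,5,-16,56,0,0,5,-24,56,0,0,5,-32,56,0,0,5,-40,56,0,0,5,-48,56,0,0,5,-56,56,0,0]'; python3 -c "
from h import *
s=status.state();print(w2j(s['tool_pos']),s['contact_force'])"
```

```text
time: 45.85
tool_pos: [0.6069, -0.2862, 0.0891]
tool_rot: [0.0, 0.743, 0.67, -0.0]
contact_force: [1.3, -0.5, 1.4]
gripper_width: -0.001
[27.50678726 60.49828296 89.11488223] [ 1.30709684 -0.51835781  1.37349738]
```

```bash
python3 -m crank '[-1,-10,-2,0,0,-1,-18,-2,0,0,-1,-26,-1,0,0,-1,-36,1,0,0,-1,-45,4,0,0,-1,-52,8,0,0,-1,-60,13,0,0,-1,-65.5,19,0,0,-1,-70,24,0,0,-1,-72,28,0,0]'; python3 - <<'E'
from h import *
s=status.state();print(w2j(s['tool_pos']),s['contact_force'])
p,d=vision.grab_frame("scene");save("pics/s12.png",cv2.resize(p[180:270,300:430],None,fx=5,fy=5,interpolation=cv2.INTER_CUBIC))
E
```

```text
time: 46.85
tool_pos: [0.5351, -0.2794, 0.0597]
tool_rot: [-0.0, 0.743, 0.67, -0.0]
contact_force: [1.3, 0.4, 1.7]
gripper_width: 0.002
[ 28.17751716 -11.58548461  59.66357092] [1.31100014 0.41729945 1.73463756]
```

View pics/s12.png

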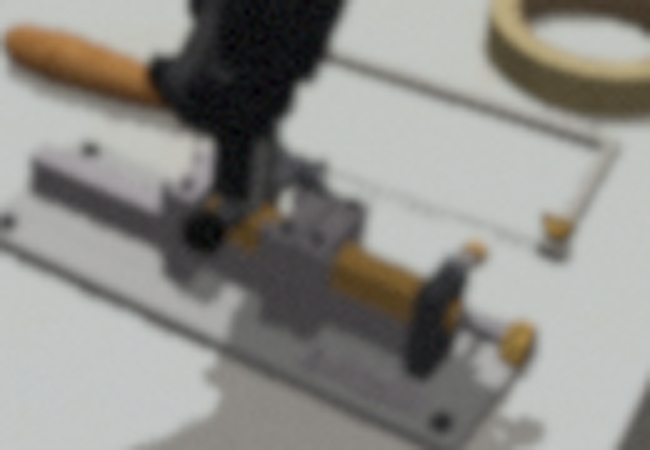

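The knob is down on the near side at crop (205,230). I press the arm down the last centimetre gently.

```bash
python3 -m crank '[0,0,2,0,0,0,0,4,0,0,0,0,6,0,0,0,0,7.5,0,0,0,0,8.5,0,0,0,0,9,0,0,0,0,9.5,0,0,0,0,10,0,0,0,0,10,0,0,0,0,10,0,0]'
```

```text
time: 47.9
tool_pos: [0.5361, -0.2797, 0.0509]
tool_rot: [0.0, 0.743, 0.67, 0.0]
contact_force: [-2.7, 1.3, 5.7]
gripper_width: -0.0
```

```bash
python3 -m crank '[0,0,0.2,0,0,0,0,0.4,0,0,0,0,0.6,0,0,0,0,0.8,0,0,0,0,1,0,0,0,0,1.2,0,0,0,0,1.2,0,0,0,0,1.2,0,0,0,0,1.2,0,0,0,0,1.2,0,0]'; python3 -m crank '[0,0,-5,0,0,0,0,-15,0,0,0,0,-35,0,0,15,-10,-60,0,0,40,-30,-85,0,0,65,-50,-100,0,0,90,-70,-110,0,0,110,-80,-110,0,0,110,-80,-110,0,0,110,-80,-110,0,0]'; python3 - <<'E'
from h import *
s=status.state();print(w2j(s['tool_pos']),s['contact_force'])
from itertools import product
q=lambda A:np.percentile(A,[2,50,98],axis=0).round(1).tolist()
for c in ["wrist","scene","top"]:
    cal=vision.get_calibration(c);p,d=vision.grab_frame(c)
    for n in ["hold_down","slim_tube"]:
        for r in regions_of(c,n)[:1]:
            C=np.array([w2j(t) for t in cloud(cal,d,r["region"])]);print(c,n,round(r["confidence"],2),r["extent"],q(C))
            if n=="hold_down":
                T=C[(abs(C[:,0]-29)<5)&(C[:,1]>-28)&(C[:,1]<20)&(C[:,2]>44)]
                if len(T)>20: print("  top z vs y slope,z",np.polyfit(T[:,1],T[:,2],1).round(3))
    if c=="top": save("pics/t13.png",cv2.resize(p[160:240,280:440],None,fx=4,fy=4,interpolation=cv2.INTER_CUBIC))
    if c=="scene": save("pics/s13.png",cv2.resize(p[195:265,280:440],None,fx=4,fy=4,interpolation=cv2.INTER_CUBIC))
cv2.imwrite("pics/fin.png",np.vstack([cv2.imread("pics/t13.png"),cv2.imread("pics/s13.png")]))
E
```

```text
time: 48.9
tool_pos: [0.5362, -0.2794, 0.05]
tool_rot: [0.0, 0.743, 0.67, 0.0]
contact_force: [-2.2, 3.8, 6.3]
gripper_width: -0.002
time: 49.9
tool_pos: [0.4678, -0.1622, 0.1596]
tool_rot: [0.001, 0.742, 0.67, 0.0]
contact_force: [-0.2, -0.6, 0.9]
gripper_width: 0.004
[-81.49790239 -90.5660048  159.614235  ] [-0.21337411 -0.56302038  0.94158425]
wrist slim_tube 0.68 [390.6, 282.1, 99.9, 186.5] [[-78.6, -36.5, 7.0], [-27.7, -2.6, 10.0], [54.5, 39.7, 55.8]]
scene hold_down 0.72 [392.9, 242.3, 24.0, 27.7] [[106.9, -15.8, 12.1], [116.8, -5.7, 40.3], [149.3, 25.7, 54.8]]
scene slim_tube 0.76 [363.1, 229.2, 42.4, 22.9] [[12.5, -7.9, 29.6], [82.1, -4.8, 42.4], [101.0, 8.6, 45.4]]
top slim_tube 0.67 [369.4, 282.5, 49.0, 15.7] [[43.1, -197.3, 17.9], [94.2, -179.7, 21.6], [145.9, -161.4, 24.6]]
```

View pics/fin.png

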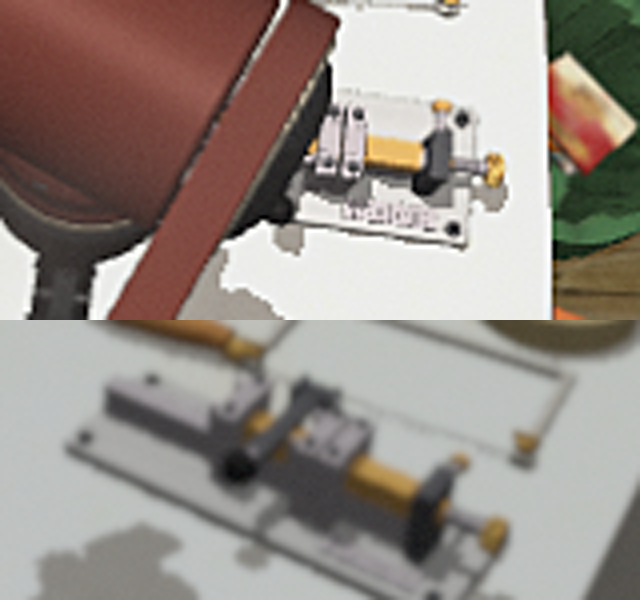

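The scene view shows the arm lying across the tube with its knob on the near side at (238,467). The tube runs through to the stop at (420,495). One numeric check of the arm's level before handing in.

```bash
python3 - <<'E'
from h import *
cal=vision.get_calibration("scene");p,d=vision.grab_frame("scene")
P=cloud(cal,d,np.ones(d.shape,bool));P=P[(abs(P[:,0]-.55)<.1)&(abs(P[:,1]+.28)<.05)];J=np.array([w2j(a) for a in P]);J[:,1]+=2
for a in range(-55,30,8):
    k=J[(abs(J[:,0]-29)<4)&(J[:,1]>=a)&(J[:,1]<a+8)&(J[:,2]>35)]
    if len(k): print(a+4,len(k),np.percentile(k[:,2],[50,95]).round(1))
E
```

```text
-51 16 [49.1 53.4]
-43 17 [54.  55.6]
-35 5 [54.8 55.8]
-27 10 [49.6 50.3]
-19 11 [50.2 51.4]
-11 10 [49.5 50.7]
-3 12 [49.8 51.4]
5 10 [50.3 51.6]
13 9 [50.2 51.4]
21 10 [49.8 51. ]
29 14 [51.1 53.2]
```

The arm's top is level at 50 mm and the knob's top is at 55–56 mm, both as expected.

```bash
python3 -c "
from plant import order
print(order.job_done())"
```

```text
the job is handed in; nothing more can be done
None
```

The jig is loaded and handed in at about 50 s of the 72 s allowed. The slim tube is home against the stop screw and the hold-down arm lies flat on it.

1. **Arm back:** The arm was lying across the rail at about 0.4 rad. My pinch slipped off the knob near 1 rad, so I pushed it back with shut fingers until its end stop was felt at about 12 N.
2. **Tube fed:** I picked the slim tube, measured at 13.9 mm wide, and fed it through the keeper and the saw guide. I then pushed it home from behind at creep speed. The final push stalled at 12.6 N with no further travel. A close view before that push showed its end against the screw foot.
3. **Arm down:** I pressed the arm down with about 6 N.

**Last checks:**
- The arm's top is level at about 50 mm all along, and the knob's top is at about 56 mm, as expected for a 14 mm tube.
- The tube's tip reads jig x = 101–102 mm, which agrees with the stop.
- Nothing was touching the robot.

**Less certain:**
- **Butting force:** Pushing home brought the fingers within about 1 mm of the keeper's lips. Part of the 12.6 N may have gone into the lips rather than the screw.
- **Network reports:** In the last pictures some were wrong. One labelled the stop as the hold-down arm, and another labelled the thick tube as the slim one. I relied on depth and the pictures instead.
- **Picture count:** I viewed about 13 pictures, a few over the budget of 10.

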